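Tip-test sealed lens cells and reject the rattlers

ROBOT

A 6-joint arm with a two-finger parallel gripper is mounted at the origin on the work surface. World frame = base frame: x ahead of the robot, y to its left, z up, the work surface at z = 0. Lengths are in m, angles in rad, forces in N, time in s.
With the tool pointing down it reaches from about 0.35 to 0.85 m from the base axis. Payload 8.1 kg.
Tool frame: the origin (TCP) lies at the centre of the arm's flange, where the gripper is bolted on; the fingertips stand 186 mm ahead of it and the grasp point (between the pads) lies 167 mm ahead of it; z points along the fingers, y is the line along which they close (so a half turn about z gives the same grasp; the last joint's range is limited). The gripper opens to 93 mm and grips with 3 to 60 N. Pads are 15 mm wide; open, the fingers measure 128 mm over their backs; the gripper's body (75 mm by 188 mm) begins 65 mm behind the grasp point.
Start: joints at [-1.363, 0.13, 1.488, -0, 1.523, -0.085], TCP at [0.173, -0.574, 0.405] pointing down, gripper open.
Joint ranges: [-2.96, 2.96], [-0.89, 2.26], [0.02, 2.5], [-1.34, 4.48], [0, 2.73], [-2.66, 2.66]. Speed limits (rad/s): [2.39, 2.39, 2.79, 3.14, 3.14, 3.14].

INTERFACE

Orientations are given as a rotation vector (axis times angle).
In Python, from plant import read_state, read_camera, camera_params, robot gives the robot as it stands.
- The arm moves only by the tool carry_out, never from a script. Its argument "targets" is a list of rows, each an object of numbers: "hand": the opening in per cent of the stroke, from 0 (shut) to 100 (fully open); "x", "y", "z": the shift along the tool's x, y, z in m; "ax", "ay", "az": the turn, a rotation vector about the tool's x, y, z in rad. In form: [{"hand": .., "x": .., "y": .., "z": .., "ax": .., "ay": .., "az": ..}, ...]. A call has 1 to 8 rows; each row is the pose to reach, as a shift and turn from the pose commanded when the call began, along the tool's axes at that moment; what a row does not reach only later rows make up. A row lasts 1/8 s, in which the tool goes at most 62.5 mm and 10.7 degrees, less where a joint would pass 70% of its speed; a pose out of reach is approached as far as the arm can. A call with a gripper value outside its range is refused whole. The fingers move at their own pace and stop on an object; "newtons" is the grip in N (left out, the last holds). Time passes only in rows, so rows that repeat a pose let the fingers close. It gives the time, the measured TCP pose, the force, the opening and the grip force at its end, in the units of the state.
- read_state(): the state, without advancing time (a new reading comes with each control period).
- read_camera(name): name is "scene" or "top" or "wrist"; returns (picture, depth): 480x640x3 uint8, blue, green, red; 480x640 float32, m along the optical axis (not along the pixel's ray), 0 where there is no reading.
- camera_params(name): a dict with "fx", "fy", "cx", "cy" (pixels), "position" and "rotation" of the camera in the world. Camera axes: x right, y up, looking along -z (the intrinsics and any distortion apply to the point x, -y, -z); pixel columns grow to the right and rows downward; lengths in m; the calibration is good to about 2 mm. A picture is of the moment at which its call begins: read the wrist's pose just before it. camera_params takes no time and is no camera call; for the wrist camera it gives the pose at the moment of the call.
- robot.close_job(): hands the job in; it is judged then, once.
The state is a dict: "t": time; "q": joint angles; "dq": joint speeds; "joint_torque": joint torques, N m; "tool_pos": TCP position; "orientation": TCP orientation; "force": force on the tool from outside, world axes, zero at the start; "wrist_torque": the same for the moment, N m; "opening": finger opening in m; "gripper_force": force on a finger pad.
Only numpy, scipy, OpenCV 4.12 (cv2) and the standard library are available. Lean on these libraries where they do the work, as an engineer would, in place of code of your own. Each camera call takes 0.05 s, during which the arm holds its last target. There are 200 camera calls.

TASK

Two of the four sealed lens cells on the tilting rests have a lens group loose inside. Working from the robot's right to its left, press the far end of each cell fully down, hold it a good second and feel whether the inner piece slides over, so that the cell no longer pushes back and its rest stays down. Push the two rattlers along their rests and off the far end so that they lie flat in the reject tray, window up; leave the two sound cells in their places on level rests, and do not disturb the other things on the bench.

Things in the scene. Friction and masses are not known exactly. Their poses are not given: they have to be found in the camera images.
- rig: the tilt-test rig fixed to the bench: dark base plate with a row of four tilting rests along its y, and a reject tray along their far ends. Origin on the bench under the middle of the row; x points away from the robot along the rests, y along the row, z up
- tray (a point): middle of the reject tray's padded floor, 16 mm above the bench, 125 mm from the rig's origin along rig x; same axes as the rig. Inside: 134 mm (x) by 390 mm (y). Its near edge is level with the floor (no wall) and starts 3 mm beyond the level rests' ends; far and side walls rise to 60 mm above the bench
- cell_a: sealed black lens cell, 100 (own x) x 50 (y) x 30 mm (z, up), about 0.65 kg, round window in its top; origin at the centre of its underside. Lies in the channel of one of the four rests; which on which varies. If it rattles, a loose 0.35 kg lens group inside starts at its near end and slides 68 mm to the far end in about 0.5 s when tipped; nothing shows outside
- cell_b: sealed black lens cell, 100 (own x) x 50 (y) x 30 mm (z, up), about 0.65 kg, round window in its top; origin at the centre of its underside. Lies in the channel of one of the four rests; which on which varies. If it rattles, a loose 0.35 kg lens group inside starts at its near end and slides 68 mm to the far end in about 0.5 s when tipped; nothing shows outside
- cell_c: sealed black lens cell, 100 (own x) x 50 (y) x 30 mm (z, up), about 0.65 kg, round window in its top; origin at the centre of its underside. Lies in the channel of one of the four rests; which on which varies. If it rattles, a loose 0.35 kg lens group inside starts at its near end and slides 68 mm to the far end in about 0.5 s when tipped; nothing shows outside
- cell_d: sealed black lens cell, 100 (own x) x 50 (y) x 30 mm (z, up), about 0.65 kg, round window in its top; origin at the centre of its underside. Lies in the channel of one of the four rests; which on which varies. If it rattles, a loose 0.35 kg lens group inside starts at its near end and slides 68 mm to the far end in about 0.5 s when tipped; nothing shows outside
- rest1 (a joint): first rest's tilt, rad: 0 = level on its stop (start); grows as the far (+x) end goes down, stop at 0.26. Counterweighted: empty or with a sound cell it swings back level. Pressed 38 mm beyond the pivot, a sound cell tips at 2 to 4 N and, held or eased up 5 mm, pushes back with 1 to 5 N; a rattler tips at 5 N or more, then stops pushing back and the rest stays down
- rest2 (a joint): second rest's tilt, rad: 0 = level on its stop (start); grows as the far (+x) end goes down, stop at 0.26. Counterweighted: empty or with a sound cell it swings back level. Pressed 38 mm beyond the pivot, a sound cell tips at 2 to 4 N and, held or eased up 5 mm, pushes back with 1 to 5 N; a rattler tips at 5 N or more, then stops pushing back and the rest stays down
- rest3 (a joint): third rest's tilt, rad: 0 = level on its stop (start); grows as the far (+x) end goes down, stop at 0.26. Counterweighted: empty or with a sound cell it swings back level. Pressed 38 mm beyond the pivot, a sound cell tips at 2 to 4 N and, held or eased up 5 mm, pushes back with 1 to 5 N; a rattler tips at 5 N or more, then stops pushing back and the rest stays down
- rest4 (a joint): fourth rest's tilt, rad: 0 = level on its stop (start); grows as the far (+x) end goes down, stop at 0.26. Counterweighted: empty or with a sound cell it swings back level. Pressed 38 mm beyond the pivot, a sound cell tips at 2 to 4 N and, held or eased up 5 mm, pushes back with 1 to 5 N; a rattler tips at 5 N or more, then stops pushing back and the rest stays down
- rest1_top (a point): first rest (counted from the rig's -y end): middle of its channel floor, 46 mm above the bench, moving with the rest; pivot line 6 mm below it, along rig y. Aluminium channel 100 mm long (rig x), open at both ends, 56 mm between side rails 8 mm high. Rest centres lie 95 mm apart, at rig y = -142.5, -47.5, 47.5, 142.5 mm and rig x = 0
- rest2_top (a point): second rest (counted from the rig's -y end): middle of its channel floor, 46 mm above the bench, moving with the rest; pivot line 6 mm below it, along rig y. Aluminium channel 100 mm long (rig x), open at both ends, 56 mm between side rails 8 mm high. Rest centres lie 95 mm apart, at rig y = -142.5, -47.5, 47.5, 142.5 mm and rig x = 0
- rest3_top (a point): third rest (counted from the rig's -y end): middle of its channel floor, 46 mm above the bench, moving with the rest; pivot line 6 mm below it, along rig y. Aluminium channel 100 mm long (rig x), open at both ends, 56 mm between side rails 8 mm high. Rest centres lie 95 mm apart, at rig y = -142.5, -47.5, 47.5, 142.5 mm and rig x = 0
- rest4_top (a point): fourth rest (counted from the rig's -y end): middle of its channel floor, 46 mm above the bench, moving with the rest; pivot line 6 mm below it, along rig y. Aluminium channel 100 mm long (rig x), open at both ends, 56 mm between side rails 8 mm high. Rest centres lie 95 mm apart, at rig y = -142.5, -47.5, 47.5, 142.5 mm and rig x = 0
- driver: screwdriver 150 mm long lying on the bench on the robot's side of the rig; origin at its middle. Bystander
- lens_cap: black round lens cap, 42 mm across, 9 mm high, on the bench on the robot's side of the rig; origin at its underside. Bystander
- spacer: aluminium ring, 44 mm across, 12 mm high, left of the rig; origin at its underside. Bystander
- vial: small closed jar, 28 mm across, 55 mm high, right of the rig; origin at its underside. Bystander
- well_plate: flat grey multi-well plate, 86 x 128 x 16 mm, far left; origin at its underside. Bystander
- beaker: white open cup, 60 mm across, 70 mm high, right; origin at its underside. Bystander

How it is judged:
By the outcome, as a careful person would: the job done as asked, in the order asked, and still so for the second after the job is handed in, with the robot touching nothing.
It also fails if it takes over 72 s, if anything falls off the work surface, if the arm or the gripper's body presses on something with over 40 N, if the wrist force passes 120 N, or if a joint passes its speed limit or range.

## Working session

There is one attempt and no reset: what is moved stays moved. The work goes in short steps, Python scripts to look and compute and a tool call to move; the robot and the scene stay as the last step left them, time stands still between calls to the robot, and variables do not carry over. Pictures are saved under pics/ and viewed, at most 10 in all, crops included, and the job is handed in when it is done.

Besides the shell and the picture viewer there is one more tool, called after ">>>" by a JSON object that holds its "api" and its "payload". carry_out: Moves the arm, as the interface text tells. Its arguments: {"type":"object","properties":{"targets":{"type":"array","items":{"type":"object","properties":{"hand":{"type":"number"},"x":{"type":"number"},"y":{"type":"number"},"z":{"type":"number"},"ax":{"type":"number"},"ay":{"type":"number"},"az":{"type":"number"}}}},"newtons":{"type":"number"}},"required":["targets"]}

```bash
mkdir -p pics; ls; python3 - <<'E'
from plant import *
import cv2,numpy as np
s=read_state();print(s)
for n in("top","scene"):
    im,d=read_camera(n);cv2.imwrite(f"pics/{n}0.png",im);np.save(f"pics/{n}0.npy",d)
    print(n,camera_params(n))
E
```

```text
pics
{'t': 0.0, 'q': array([-1.36338552e+00,  1.31173462e-01,  1.48929827e+00,  2.59665521e-05,
        1.52298865e+00, -8.54083168e-02]), 'dq': array([ 6.35217467e-04, -6.53406898e-04, -3.46563234e-04, -7.43899732e-04,
        4.98503145e-05, -2.26706702e-04]), 'joint_torque': array([ 2.80740147e-03, -5.59843540e+01, -4.91753912e+01,  7.70401047e-02,
        3.57797602e-02, -1.24445587e-04]), 'tool_pos': array([ 0.17316501, -0.57422644,  0.40366935]), 'orientation': array([-3.10613595e+00, -4.58043539e-01,  1.38110526e-04]), 'force': array([-0.24573551, -0.22541213,  0.14360709]), 'wrist_torque': array([-0.03000471, -0.0177104 ,  0.02063059]), 'gripper_force': 0.0, 'opening': 0.09321438792311228}
top {'fx': 499.540661790187, 'fy': 499.540661790187, 'cx': 319.29426424556266, 'cy': 241.72145039979318, 'position': array([0.41661301, 0.00761676, 1.38154803]), 'rotation': array([ 0.07249827, -0.04976649, -1.55550527])}
scene {'fx': 483.98071656700745, 'fy': 483.98071656700745, 'cx': 319.423910513815, 'cy': 236.5019148297204, 'position': array([ 1.18858694, -0.40940235,  0.74509374]), 'rotation': array([0.80425993, 0.42193506, 0.90458055])}
```

View pics/top0.png

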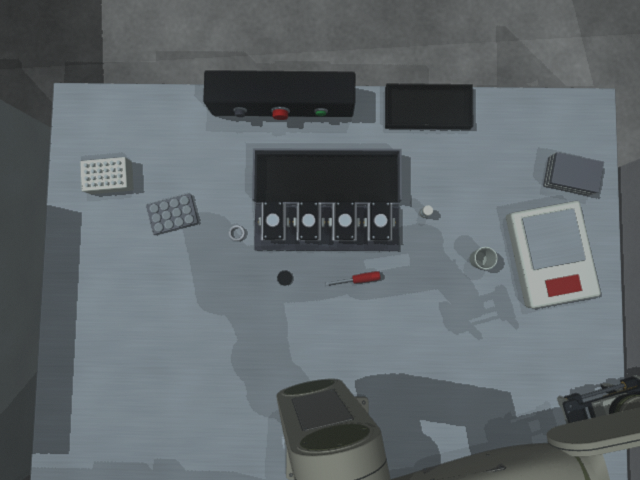

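View pics/scene0.png

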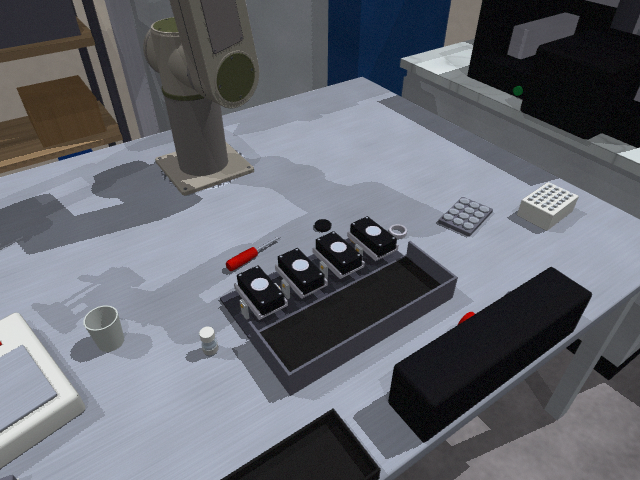

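The top view shows the four windows at about (272,220), (309,220), (345,220) and (381,220). The tray lies beyond them, and the driver and cap are on the robot's side. Next I'll measure the windows.

```bash
cat >h.py <<'E'
import numpy as np,cv2
from scipy.spatial.transform import Rotation as R
from plant import *
def ray(p,uv,z):
    d=np.array([(uv[0]-p['cx'])/p['fx'],-(uv[1]-p['cy'])/p['fy'],-1.])
    d=R.from_rotvec(p['rotation']).apply(d)
    return p['position']+d*(z-p['position'][2])/d[2]
def windows(im,p,box,z=.076,amin=60):
    x0,y0,x1,y1=box
    m=np.zeros(im.shape[:2],np.uint8)
    m[y0:y1,x0:x1]=(im[y0:y1,x0:x1].min(2)>170)*255
    n,l,s,c=cv2.connectedComponentsWithStats(m)
    return [(c[i].round(1),s[i,4],ray(p,c[i],z).round(4)) for i in range(1,n) if s[i,4]>=amin]
E
python3 - <<'E'
from h import *
im=cv2.imread('pics/top0.png');p=camera_params('top')
w=windows(im,p,(255,205,400,240))
for i in w: print(*i)
P=np.array([i[2][:2] for i in w]);P=P[np.argsort(P[:,1])]
print(P.mean(0),np.diff(P,axis=0)); v=P[-1]-P[0];yaw=np.arctan2(-v[0],v[1]);print('yaw',yaw,np.linalg.norm(v))
im=cv2.imread('pics/scene0.png');p=camera_params('scene')
for i in windows(im,p,(240,215,400,310)): print(*i)
s=read_state();Rt=R.from_rotvec(s['orientation']).as_matrix();print(Rt.round(4))
E
```

```text
Traceback (most recent call last):
IndexError: too many indices for array: array is 1-dimensional, but 2 were indexed
```

```bash
cat >m.py <<'E'
from h import *
im=cv2.imread('pics/top0.png');p=camera_params('top')
print(im[220,272],im[220,285:300].min(1))
w=windows(im,p,(255,205,400,240))
for i in w: print(*i)
im=cv2.imread('pics/scene0.png');q=camera_params('scene')
print(im[285,260])
for i in windows(im,q,(240,215,400,310)): print(*i)
P=np.array([i[2][:2] for i in w]);P=P[np.argsort(P[:,1])]
print(P.mean(0),np.diff(P,axis=0)); v=P[-1]-P[0];yaw=np.arctan2(-v[0],v[1]);print('yaw',yaw,np.linalg.norm(v))
s=read_state();Rt=R.from_rotvec(s['orientation']).as_matrix();print(Rt.round(4))
E
sed -i 's/>170/>140/' h.py; python3 m.py
```

```text
[169 158 142] [ 82  65  96  96  59  43  37  48  99 152 128 100 114 106  54]
[272.2 219.6] 108 [0.5752 0.1524 0.076 ]
[308.1 219.9] 105 [0.5758 0.0577 0.076 ]
[344.6 219.9] 106 [ 0.5769 -0.0383  0.076 ]
[380.4 220. ] 107 [ 0.578  -0.1322  0.076 ]
[218 198 185]
[283.1 229.3] 2328 [ 0.4633 -0.0067  0.076 ]
[387.8 222. ] 302 [0.5734 0.1999 0.076 ]
[373.1 230.3] 116 [0.5777 0.154  0.076 ]
[338.2 246.6] 127 [0.5784 0.0589 0.076 ]
[257.2 264.7] 134 [ 0.5309 -0.1086  0.076 ]
[300.1 264.7] 149 [ 0.5799 -0.0374  0.076 ]
[259.4 283.7] 167 [ 0.5804 -0.1311  0.076 ]
[0.576475 0.0099  ] [[-0.0011  0.0939]
 [-0.0011  0.096 ]
 [-0.0006  0.0947]]
yaw 0.009838052229902054 0.28461377338421273
[[ 9.574e-01  2.886e-01 -3.000e-04]
 [ 2.886e-01 -9.574e-01  1.600e-03]
 [ 2.000e-04 -1.600e-03 -1.000e+00]]
```

>>> {"api": "carry_out", "payload": {"targets": [{"hand": 0,"x": 0.055,"y": -0.03,"z": 0,"az": 0.1},{"hand": 0,"x": 0.11,"y": -0.06,"z": 0,"az": 0.2},{"hand": 0,"x": 0.16,"y": -0.086,"z": 0,"az": 0.283},{"hand": 0,"x": 0.21,"y": -0.113,"z": 0,"az": 0.283},{"hand": 0,"x": 0.265,"y": -0.142,"z": 0,"az": 0.283},{"hand": 0,"x": 0.32,"y": -0.172,"z": 0,"az": 0.283},{"hand": 0,"x": 0.375,"y": -0.201,"z": 0,"az": 0.283},{"hand": 0,"x": 0.43,"y": -0.23,"z": 0,"az": 0.283}]}}

```text
schema error: expected keys hand, x, y, z, ax, ay, az
```

```bash
cat > st.py <<'E'
from h import *
s=read_state();p=s['tool_pos'];Rm=R.from_rotvec(s['orientation']).as_matrix()
yaw=.0098;o=np.array([.578,.0103]);c,n=np.cos(yaw),np.sin(yaw)
d=p[:2]-o;print('t',s['t'],'pos',p.round(4),'rigxy',(c*d[0]+n*d[1]).round(4),(-n*d[0]+c*d[1]).round(4),'tipz',round(p[2]-.186,4),'F',s['force'].round(2),'xang',np.arctan2(Rm[1,0],Rm[0,0]).round(4),'tilt',Rm[2].round(4),'open',s['opening'])
E
python3 st.py
```

```text
t 0.1 pos [ 0.1732 -0.5742  0.4038] rigxy -0.4105 -0.5805 tipz 0.2178 F [ 0.61 -0.25 -0.09] xang 0.2928 tilt [ 2.0e-04 -1.6e-03 -1.0e+00] open 0.09253058965221542
```

>>> {"api": "carry_out", "payload": {"targets": [{"hand": 0,"x": 0.055,"y": -0.03,"z": 0,"ax": 0,"ay": 0,"az": 0.1},{"hand": 0,"x": 0.11,"y": -0.06,"z": 0,"ax": 0,"ay": 0,"az": 0.2},{"hand": 0,"x": 0.16,"y": -0.086,"z": 0,"ax": 0,"ay": 0,"az": 0.283},{"hand": 0,"x": 0.21,"y": -0.113,"z": 0,"ax": 0,"ay": 0,"az": 0.283},{"hand": 0,"x": 0.265,"y": -0.142,"z": 0,"ax": 0,"ay": 0,"az": 0.283},{"hand": 0,"x": 0.32,"y": -0.172,"z": 0,"ax": 0,"ay": 0,"az": 0.283},{"hand": 0,"x": 0.375,"y": -0.201,"z": 0,"ax": 0,"ay": 0,"az": 0.283},{"hand": 0,"x": 0.43,"y": -0.23,"z": 0,"ax": 0,"ay": 0,"az": 0.283}]}}

```text
t: 1.1
tool_pos: [0.5196, -0.2284, 0.4044]
orientation: [-3.141, -0.015, 0.001]
force: [0.7, -0.4, 0.3]
opening: 0.0176
gripper_force: 0.0
```

```bash
python3 st.py
```

```text
t 1.1 pos [ 0.5196 -0.2284  0.4044] rigxy -0.0607 -0.2381 tipz 0.2184 F [ 0.71 -0.41  0.33] xang 0.0098 tilt [-3.e-04 -1.e-04 -1.e+00] open 0.01762372071046955
```

>>> {"api": "carry_out", "payload": {"targets": [{"hand": 0,"x": 0.04,"y": -0.04,"z": 0,"ax": 0,"ay": 0,"az": 0},{"hand": 0,"x": 0.08,"y": -0.08,"z": 0,"ax": 0,"ay": 0,"az": 0},{"hand": 0,"x": 0.1,"y": -0.097,"z": 0.03,"ax": 0,"ay": 0,"az": 0},{"hand": 0,"x": 0.1,"y": -0.097,"z": 0.08,"ax": 0,"ay": 0,"az": 0},{"hand": 0,"x": 0.1,"y": -0.097,"z": 0.12,"ax": 0,"ay": 0,"az": 0},{"hand": 0,"x": 0.1,"y": -0.097,"z": 0.13,"ax": 0,"ay": 0,"az": 0}]}}

```text
t: 1.85
tool_pos: [0.616, -0.1315, 0.2705]
orientation: [-3.139, -0.016, 0.011]
force: [0.3, 0.2, 0.3]
opening: 0.0006
gripper_force: 0.0
```

```bash
python3 st.py; python3 - <<'E'
from h import *
im,d=read_camera('wrist');cv2.imwrite('pics/w1.png',im)
E
```

```text
t 1.85 pos [ 0.616  -0.1315  0.2705] rigxy 0.0366 -0.1422 tipz 0.0845 F [0.29 0.22 0.34] xang 0.0101 tilt [-0.0068 -0.0021 -1.    ] open 0.0005578293934160742
```

View pics/w1.png

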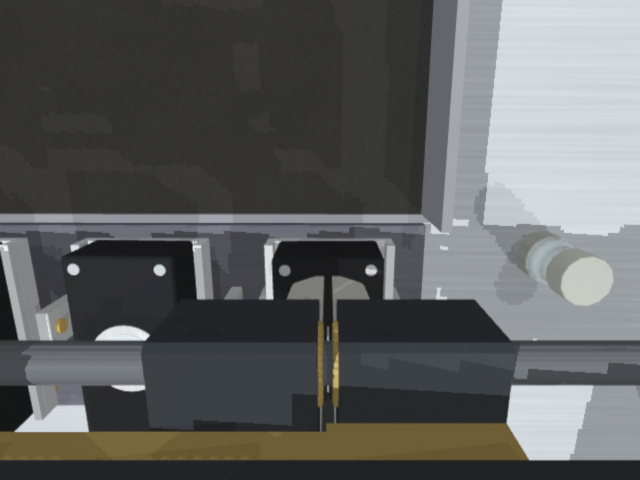

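>>> {"api": "carry_out", "payload": {"targets": [{"hand": 0,"x": 0.005,"y": 0,"z": 0.003,"ax": 0,"ay": 0,"az": 0},{"hand": 0,"x": 0.005,"y": 0,"z": 0.006,"ax": 0,"ay": 0,"az": 0},{"hand": 0,"x": 0.005,"y": 0,"z": 0.009,"ax": 0,"ay": 0,"az": 0},{"hand": 0,"x": 0.005,"y": 0,"z": 0.009,"ax": 0,"ay": 0,"az": 0}]}}

```text
t: 2.4
tool_pos: [0.6226, -0.1322, 0.2661]
orientation: [3.141, 0.015, 0.001]
force: [0.3, 0.2, -0.5]
opening: 0.0004
gripper_force: 0.0
```

```bash
python3 st.py
```

```text
t 2.4 pos [ 0.6226 -0.1322  0.2661] rigxy 0.0432 -0.1429 tipz 0.0801 F [ 0.34  0.2  -0.5 ] xang 0.0097 tilt [ 4.e-04  1.e-04 -1.e+00] open 0.0004167470645511485
```

>>> {"api": "carry_out", "payload": {"targets": [{"hand": 0,"x": 0,"y": 0,"z": 0.003,"ax": 0,"ay": 0,"az": 0},{"hand": 0,"x": 0,"y": 0,"z": 0.006,"ax": 0,"ay": 0,"az": 0},{"hand": 0,"x": 0,"y": 0,"z": 0.006,"ax": 0,"ay": 0,"az": 0}]}}

```text
t: 2.78
tool_pos: [0.6234, -0.1321, 0.2609]
orientation: [3.141, 0.016, 0.005]
force: [3.3, 1.2, 6.1]
opening: 0.0005
gripper_force: 2.6
```

>>> {"api": "carry_out", "payload": {"targets": [{"hand": 0,"x": 0,"y": 0,"z": 0.002,"ax": 0,"ay": 0,"az": 0},{"hand": 0,"x": 0,"y": 0,"z": 0.004,"ax": 0,"ay": 0,"az": 0},{"hand": 0,"x": 0,"y": 0,"z": 0.004,"ax": 0,"ay": 0,"az": 0}]}}

```text
t: 3.15
tool_pos: [0.6243, -0.1321, 0.2582]
orientation: [3.141, 0.016, 0.01]
force: [6.5, 0.9, 6.7]
opening: 0.0002
gripper_force: 4.1
```

>>> {"api": "carry_out", "payload": {"targets": [{"hand": 0,"x": 0.003,"y": 0,"z": 0.001,"ax": 0,"ay": 0,"az": 0},{"hand": 0,"x": 0.006,"y": 0,"z": 0.002,"ax": 0,"ay": 0,"az": 0},{"hand": 0,"x": 0.006,"y": 0,"z": 0.003,"ax": 0,"ay": 0,"az": 0},{"hand": 0,"x": 0.006,"y": 0,"z": 0.003,"ax": 0,"ay": 0,"az": 0}]}}

```text
t: 3.65
tool_pos: [0.629, -0.1322, 0.2531]
orientation: [3.141, 0.015, 0.003]
force: [5.5, -0.2, 4.9]
opening: 0.0002
gripper_force: 2.7
```

```bash
python3 st.py
```

```text
t 3.65 pos [ 0.629  -0.1322  0.2531] rigxy 0.0496 -0.143 tipz 0.0671 F [ 5.49 -0.21  4.86] xang 0.0098 tilt [ 1.6e-03  3.0e-04 -1.0e+00] open 0.0002345752071415665
```

>>> {"api": "carry_out", "payload": {"targets": [{"hand": 0,"x": 0.001,"y": 0,"z": 0.002,"ax": 0,"ay": 0,"az": 0},{"hand": 0,"x": 0.001,"y": 0,"z": 0.003,"ax": 0,"ay": 0,"az": 0},{"hand": 0,"x": 0.001,"y": 0,"z": 0.003,"ax": 0,"ay": 0,"az": 0}]}}

```text
t: 4.03
tool_pos: [0.63, -0.1322, 0.2516]
orientation: [3.141, 0.015, 0.002]
force: [-0.4, 0.7, 15.3]
opening: 0.0002
gripper_force: 7.4
```

>>> {"api": "carry_out", "payload": {"targets": [{"hand": 0,"x": 0,"y": 0,"z": 0,"ax": 0,"ay": 0,"az": 0},{"hand": 0,"x": 0,"y": 0,"z": 0,"ax": 0,"ay": 0,"az": 0},{"hand": 0,"x": 0,"y": 0,"z": 0,"ax": 0,"ay": 0,"az": 0},{"hand": 0,"x": 0,"y": 0,"z": 0,"ax": 0,"ay": 0,"az": 0},{"hand": 0,"x": 0,"y": 0,"z": 0,"ax": 0,"ay": 0,"az": 0},{"hand": 0,"x": 0,"y": 0,"z": 0,"ax": 0,"ay": 0,"az": 0},{"hand": 0,"x": 0,"y": 0,"z": 0,"ax": 0,"ay": 0,"az": 0},{"hand": 0,"x": 0,"y": 0,"z": 0,"ax": 0,"ay": 0,"az": 0}]}}

```text
t: 5.03
tool_pos: [0.63, -0.1321, 0.2517]
orientation: [3.141, 0.015, 0.002]
force: [-1.2, 1.3, 15.9]
opening: 0.0004
gripper_force: 7.3
```

>>> {"api": "carry_out", "payload": {"targets": [{"hand": 0,"x": 0,"y": 0,"z": -0.002,"ax": 0,"ay": 0,"az": 0},{"hand": 0,"x": 0,"y": 0,"z": -0.004,"ax": 0,"ay": 0,"az": 0},{"hand": 0,"x": 0,"y": 0,"z": -0.005,"ax": 0,"ay": 0,"az": 0},{"hand": 0,"x": 0,"y": 0,"z": -0.005,"ax": 0,"ay": 0,"az": 0}]}}

```text
t: 5.52
tool_pos: [0.6292, -0.1321, 0.2541]
orientation: [-3.141, -0.015, 0.002]
force: [0.2, -2.1, 1.7]
opening: 0.0004
gripper_force: 1.1
```

>>> {"api": "carry_out", "payload": {"targets": [{"hand": 0,"x": -0.001,"y": 0,"z": -0.002,"ax": 0,"ay": 0,"az": 0},{"hand": 0,"x": -0.002,"y": 0,"z": -0.003,"ax": 0,"ay": 0,"az": 0},{"hand": 0,"x": -0.002,"y": 0,"z": -0.003,"ax": 0,"ay": 0,"az": 0}]}}

```text
t: 5.9
tool_pos: [0.6272, -0.1319, 0.2574]
orientation: [-3.141, -0.015, 0.002]
force: [-0.4, 0.3, 0.9]
opening: 0.0003
gripper_force: 0.5
```

```bash
python3 st.py
```

```text
t 5.9 pos [ 0.6272 -0.1319  0.2574] rigxy 0.0478 -0.1427 tipz 0.0714 F [-0.37  0.33  0.9 ] xang 0.0098 tilt [-1.e-03 -4.e-04 -1.e+00] open 0.00030336068134242033
```

>>> {"api": "carry_out", "payload": {"targets": [{"hand": 0,"x": -0.003,"y": 0,"z": -0.006,"ax": 0,"ay": 0,"az": 0},{"hand": 0,"x": -0.006,"y": 0,"z": -0.012,"ax": 0,"ay": 0,"az": 0},{"hand": 0,"x": -0.006,"y": 0,"z": -0.024,"ax": 0,"ay": 0,"az": 0},{"hand": 0,"x": -0.006,"y": 0,"z": -0.024,"ax": 0,"ay": 0,"az": 0}]}}

```text
t: 6.4
tool_pos: [0.6222, -0.1323, 0.2838]
orientation: [3.141, 0.015, 0.005]
force: [0.8, 0.5, 0.7]
opening: 0.0002
gripper_force: 0.0
```

```bash
python3 st.py; cat >look.py <<'E'
from h import *
import sys
n=sys.argv[1]
im,d=read_camera('scene');cv2.imwrite(f'pics/s{n}.png',im);q=camera_params('scene')
np.save(f'pics/s{n}.npy',d)
d0=np.load('pics/scene0.npy') 
# depth change along the far end of each cell
def pix(P):
    v=R.from_rotvec(q['rotation']).inv().apply(np.array(P)-q['position']);return int(q['cx']+q['fx']*v[0]/-v[2]),int(q['cy']-q['fy']*v[1]/-v[2])
c,s=np.cos(.0098),np.sin(.0098)
for k,y in enumerate((-.1425,-.0475,.0475,.1425)):
    r=[]
    for x in(-.04,-.025,.025,.04):
        u,v=pix([.578+c*x-s*y,.0103+s*x+c*y,.076])
        r.append(round(float(np.median(d[v-2:v+3,u-2:u+3])-np.median(d0[v-2:v+3,u-2:u+3]))*1000,1))
    print('rest',k+1,'depth change mm near..far',r)
E
python3 look.py 1
```

```text
t 6.4 pos [ 0.6222 -0.1323  0.2838] rigxy 0.0428 -0.143 tipz 0.0978 F [0.8  0.51 0.7 ] xang 0.0097 tilt [ 3.1e-03  9.0e-04 -1.0e+00] open 0.00016929150097801283
rest 1 depth change mm near..far [-172.8, -1.6, -43.4, 0.8]
rest 2 depth change mm near..far [-186.9, -0.3, 0.9, 1.1]
rest 3 depth change mm near..far [0.7, -0.2, -1.0, -1.6]
rest 4 depth change mm near..far [0.3, -0.3, -0.6, -0.6]
```

>>> {"api": "carry_out", "payload": {"targets": [{"hand": 0,"x": -0.004,"y": -0.04,"z": 0,"ax": 0,"ay": 0,"az": 0},{"hand": 0,"x": -0.004,"y": -0.08,"z": 0,"ax": 0,"ay": 0,"az": 0},{"hand": 0,"x": -0.004,"y": -0.095,"z": 0.004,"ax": 0,"ay": 0,"az": 0},{"hand": 0,"x": -0.004,"y": -0.095,"z": 0.012,"ax": 0,"ay": 0,"az": 0},{"hand": 0,"x": -0.004,"y": -0.095,"z": 0.015,"ax": 0,"ay": 0,"az": 0},{"hand": 0,"x": -0.004,"y": -0.095,"z": 0.015,"ax": 0,"ay": 0,"az": 0}]}}

```text
t: 7.2
tool_pos: [0.6164, -0.0383, 0.266]
orientation: [3.141, 0.013, -0.002]
force: [-0.9, -0.5, 0.3]
opening: 0.0002
gripper_force: 0.0
```

>>> {"api": "carry_out", "payload": {"targets": [{"hand": 0,"x": 0,"y": 0,"z": 0.003,"ax": 0,"ay": 0,"az": 0},{"hand": 0,"x": 0.002,"y": 0,"z": 0.005,"ax": 0,"ay": 0,"az": 0},{"hand": 0,"x": 0.004,"y": 0,"z": 0.007,"ax": 0,"ay": 0,"az": 0},{"hand": 0,"x": 0.006,"y": 0,"z": 0.009,"ax": 0,"ay": 0,"az": 0},{"hand": 0,"x": 0.006,"y": 0,"z": 0.009,"ax": 0,"ay": 0,"az": 0}]}}

```text
t: 7.82
tool_pos: [0.6229, -0.0372, 0.2579]
orientation: [3.141, 0.015, 0.001]
force: [-0.6, -2.2, 3.3]
opening: 0.0005
gripper_force: 1.4
```

>>> {"api": "carry_out", "payload": {"targets": [{"hand": 0,"x": 0.002,"y": 0,"z": 0.002,"ax": 0,"ay": 0,"az": 0},{"hand": 0,"x": 0.004,"y": 0,"z": 0.004,"ax": 0,"ay": 0,"az": 0},{"hand": 0,"x": 0.006,"y": 0,"z": 0.006,"ax": 0,"ay": 0,"az": 0},{"hand": 0,"x": 0.006,"y": 0,"z": 0.008,"ax": 0,"ay": 0,"az": 0},{"hand": 0,"x": 0.006,"y": 0,"z": 0.008,"ax": 0,"ay": 0,"az": 0}]}}

```text
t: 8.45
tool_pos: [0.6294, -0.0369, 0.2516]
orientation: [3.141, 0.016, 0.004]
force: [-2.4, 0.6, 11.3]
opening: 0.0004
gripper_force: 5.2
```

>>> {"api": "carry_out", "payload": {"targets": [{"hand": 0,"x": 0,"y": 0,"z": 0,"ax": 0,"ay": 0,"az": 0},{"hand": 0,"x": 0,"y": 0,"z": 0,"ax": 0,"ay": 0,"az": 0},{"hand": 0,"x": 0,"y": 0,"z": 0,"ax": 0,"ay": 0,"az": 0},{"hand": 0,"x": 0,"y": 0,"z": 0,"ax": 0,"ay": 0,"az": 0},{"hand": 0,"x": 0,"y": 0,"z": 0,"ax": 0,"ay": 0,"az": 0},{"hand": 0,"x": 0,"y": 0,"z": 0,"ax": 0,"ay": 0,"az": 0},{"hand": 0,"x": 0,"y": 0,"z": 0,"ax": 0,"ay": 0,"az": 0},{"hand": 0,"x": 0,"y": 0,"z": 0,"ax": 0,"ay": 0,"az": 0}]}}

```text
t: 9.45
tool_pos: [0.6294, -0.0369, 0.2516]
orientation: [3.141, 0.016, 0.004]
force: [-2.6, 0.0, 12.0]
opening: 0.0006
gripper_force: 5.2
```

```bash
python3 st.py
```

```text
t 9.45 pos [ 0.6294 -0.0369  0.2516] rigxy 0.051 -0.0477 tipz 0.0656 F [-2.63  0.   12.04] xang 0.01 tilt [ 2.7e-03  1.0e-04 -1.0e+00] open 0.0006054776948491646
```

>>> {"api": "carry_out", "payload": {"targets": [{"hand": 0,"x": -0.002,"y": 0,"z": -0.003,"ax": 0,"ay": 0,"az": 0},{"hand": 0,"x": -0.004,"y": 0,"z": -0.006,"ax": 0,"ay": 0,"az": 0},{"hand": 0,"x": -0.005,"y": 0,"z": -0.008,"ax": 0,"ay": 0,"az": 0},{"hand": 0,"x": -0.005,"y": 0,"z": -0.008,"ax": 0,"ay": 0,"az": 0}]}}

```text
t: 9.95
tool_pos: [0.6235, -0.0371, 0.2576]
orientation: [-3.141, -0.015, 0.0]
force: [-0.6, -0.7, -1.0]
opening: 0.0003
gripper_force: 0.0
```

>>> {"api": "carry_out", "payload": {"targets": [{"hand": 0,"x": -0.004,"y": 0,"z": -0.006,"ax": 0,"ay": 0,"az": 0},{"hand": 0,"x": -0.008,"y": 0,"z": -0.012,"ax": 0,"ay": 0,"az": 0},{"hand": 0,"x": -0.008,"y": 0,"z": -0.024,"ax": 0,"ay": 0,"az": 0},{"hand": 0,"x": -0.008,"y": 0,"z": -0.024,"ax": 0,"ay": 0,"az": 0}]}}

```text
t: 10.45
tool_pos: [0.6163, -0.0373, 0.2838]
orientation: [3.141, 0.015, 0.005]
force: [0.7, 0.6, 1.0]
opening: 0.0007
gripper_force: 0.0
```

```bash
python3 st.py;python3 look.py 2
```

```text
t 10.45 pos [ 0.6163 -0.0373  0.2838] rigxy 0.0378 -0.0479 tipz 0.0978 F [0.72 0.61 1.01] xang 0.0098 tilt [ 3.3e-03  5.0e-04 -1.0e+00] open 0.0006905075037809135
rest 1 depth change mm near..far [1.1, -0.8, 0.9, -0.6]
rest 2 depth change mm near..far [-17.7, -8.2, 3.8, 11.0]
rest 3 depth change mm near..far [-189.0, -2.4, -0.6, 0.6]
rest 4 depth change mm near..far [-5.3, -0.4, -0.8, 1.1]
```

>>> {"api": "carry_out", "payload": {"targets": [{"hand": 0,"x": 0.001,"y": -0.04,"z": 0,"ax": 0,"ay": 0,"az": 0},{"hand": 0,"x": 0.001,"y": -0.08,"z": 0,"ax": 0,"ay": 0,"az": 0},{"hand": 0,"x": 0.001,"y": -0.095,"z": 0.004,"ax": 0,"ay": 0,"az": 0},{"hand": 0,"x": 0.001,"y": -0.095,"z": 0.012,"ax": 0,"ay": 0,"az": 0},{"hand": 0,"x": 0.001,"y": -0.095,"z": 0.015,"ax": 0,"ay": 0,"az": 0},{"hand": 0,"x": 0.001,"y": -0.095,"z": 0.015,"ax": 0,"ay": 0,"az": 0}]}}

```text
t: 11.25
tool_pos: [0.6156, 0.0566, 0.266]
orientation: [3.141, 0.013, -0.002]
force: [-0.8, 0.3, -0.2]
opening: 0.0006
gripper_force: 0.0
```

>>> {"api": "carry_out", "payload": {"targets": [{"hand": 0,"x": 0,"y": 0,"z": 0.003,"ax": 0,"ay": 0,"az": 0},{"hand": 0,"x": 0.002,"y": 0,"z": 0.005,"ax": 0,"ay": 0,"az": 0},{"hand": 0,"x": 0.004,"y": 0,"z": 0.007,"ax": 0,"ay": 0,"az": 0},{"hand": 0,"x": 0.006,"y": 0,"z": 0.009,"ax": 0,"ay": 0,"az": 0},{"hand": 0,"x": 0.006,"y": 0,"z": 0.009,"ax": 0,"ay": 0,"az": 0}]}}

```text
t: 11.88
tool_pos: [0.622, 0.0578, 0.2579]
orientation: [3.141, 0.015, 0.001]
force: [-0.8, -2.4, 2.3]
opening: 0.0005
gripper_force: 1.5
```

>>> {"api": "carry_out", "payload": {"targets": [{"hand": 0,"x": 0.002,"y": 0,"z": 0.002,"ax": 0,"ay": 0,"az": 0},{"hand": 0,"x": 0.004,"y": 0,"z": 0.004,"ax": 0,"ay": 0,"az": 0},{"hand": 0,"x": 0.006,"y": 0,"z": 0.006,"ax": 0,"ay": 0,"az": 0},{"hand": 0,"x": 0.006,"y": 0,"z": 0.008,"ax": 0,"ay": 0,"az": 0},{"hand": 0,"x": 0.006,"y": 0,"z": 0.008,"ax": 0,"ay": 0,"az": 0}]}}

```text
t: 12.5
tool_pos: [0.6285, 0.0581, 0.2516]
orientation: [-3.141, -0.016, -0.004]
force: [-1.1, -0.3, 11.1]
opening: 0.0003
gripper_force: 5.1
```

>>> {"api": "carry_out", "payload": {"targets": [{"hand": 0,"x": 0,"y": 0,"z": 0,"ax": 0,"ay": 0,"az": 0},{"hand": 0,"x": 0,"y": 0,"z": 0,"ax": 0,"ay": 0,"az": 0},{"hand": 0,"x": 0,"y": 0,"z": 0,"ax": 0,"ay": 0,"az": 0},{"hand": 0,"x": 0,"y": 0,"z": 0,"ax": 0,"ay": 0,"az": 0},{"hand": 0,"x": 0,"y": 0,"z": 0,"ax": 0,"ay": 0,"az": 0},{"hand": 0,"x": 0,"y": 0,"z": 0,"ax": 0,"ay": 0,"az": 0},{"hand": 0,"x": 0,"y": 0,"z": 0,"ax": 0,"ay": 0,"az": 0},{"hand": 0,"x": 0,"y": 0,"z": 0,"ax": 0,"ay": 0,"az": 0}]}}

```text
t: 13.5
tool_pos: [0.6286, 0.0581, 0.2516]
orientation: [-3.141, -0.016, -0.005]
force: [-1.9, 0.1, 10.7]
opening: 0.0007
gripper_force: 5.1
```

>>> {"api": "carry_out", "payload": {"targets": [{"hand": 0,"x": -0.002,"y": 0,"z": -0.003,"ax": 0,"ay": 0,"az": 0},{"hand": 0,"x": -0.004,"y": 0,"z": -0.006,"ax": 0,"ay": 0,"az": 0},{"hand": 0,"x": -0.005,"y": 0,"z": -0.008,"ax": 0,"ay": 0,"az": 0},{"hand": 0,"x": -0.005,"y": 0,"z": -0.008,"ax": 0,"ay": 0,"az": 0}]}}

```text
t: 14.0
tool_pos: [0.6226, 0.0579, 0.2576]
orientation: [-3.141, -0.015, 0.0]
force: [-0.2, -0.3, 0.4]
opening: 0.0002
gripper_force: 0.0
```

>>> {"api": "carry_out", "payload": {"targets": [{"hand": 0,"x": -0.004,"y": 0,"z": -0.006,"ax": 0,"ay": 0,"az": 0},{"hand": 0,"x": -0.008,"y": 0,"z": -0.012,"ax": 0,"ay": 0,"az": 0},{"hand": 0,"x": -0.008,"y": 0,"z": -0.024,"ax": 0,"ay": 0,"az": 0},{"hand": 0,"x": -0.008,"y": 0,"z": -0.024,"ax": 0,"ay": 0,"az": 0}]}}

```text
t: 14.5
tool_pos: [0.6154, 0.0578, 0.2838]
orientation: [-3.142, -0.015, -0.005]
force: [-0.2, 0.5, -0.3]
opening: 0.0004
gripper_force: 0.0
```

```bash
python3 st.py;python3 look.py 3
```

```text
t 14.5 pos [0.6154 0.0578 0.2838] rigxy 0.0378 0.0472 tipz 0.0978 F [-0.22  0.51 -0.35] xang 0.0098 tilt [ 0.0033 -0.     -1.    ] open 0.00035303696785465166
rest 1 depth change mm near..far [1.2, 0.7, 0.4, 0.1]
rest 2 depth change mm near..far [-14.1, -8.2, 5.6, 11.2]
rest 3 depth change mm near..far [-186.4, -11.3, 3.9, 12.0]
rest 4 depth change mm near..far [-197.7, -0.8, -2.0, 1.0]
```

>>> {"api": "carry_out", "payload": {"targets": [{"hand": 0,"x": 0.001,"y": -0.04,"z": 0,"ax": 0,"ay": 0,"az": 0},{"hand": 0,"x": 0.001,"y": -0.08,"z": 0,"ax": 0,"ay": 0,"az": 0},{"hand": 0,"x": 0.001,"y": -0.095,"z": 0.004,"ax": 0,"ay": 0,"az": 0},{"hand": 0,"x": 0.001,"y": -0.095,"z": 0.012,"ax": 0,"ay": 0,"az": 0},{"hand": 0,"x": 0.001,"y": -0.095,"z": 0.015,"ax": 0,"ay": 0,"az": 0},{"hand": 0,"x": 0.001,"y": -0.095,"z": 0.015,"ax": 0,"ay": 0,"az": 0}]}}

```text
t: 15.3
tool_pos: [0.6147, 0.1516, 0.266]
orientation: [3.141, 0.013, -0.002]
force: [0.3, -0.7, 0.9]
opening: 0.0005
gripper_force: 0.0
```

>>> {"api": "carry_out", "payload": {"targets": [{"hand": 0,"x": 0,"y": 0,"z": 0.003,"ax": 0,"ay": 0,"az": 0},{"hand": 0,"x": 0.002,"y": 0,"z": 0.005,"ax": 0,"ay": 0,"az": 0},{"hand": 0,"x": 0.004,"y": 0,"z": 0.007,"ax": 0,"ay": 0,"az": 0},{"hand": 0,"x": 0.006,"y": 0,"z": 0.009,"ax": 0,"ay": 0,"az": 0},{"hand": 0,"x": 0.006,"y": 0,"z": 0.009,"ax": 0,"ay": 0,"az": 0}]}}

```text
t: 15.92
tool_pos: [0.621, 0.1528, 0.2578]
orientation: [3.141, 0.015, 0.001]
force: [0.1, -1.8, 1.1]
opening: 0.0005
gripper_force: 0.8
```

>>> {"api": "carry_out", "payload": {"targets": [{"hand": 0,"x": 0.002,"y": 0,"z": 0.002,"ax": 0,"ay": 0,"az": 0},{"hand": 0,"x": 0.004,"y": 0,"z": 0.004,"ax": 0,"ay": 0,"az": 0},{"hand": 0,"x": 0.006,"y": 0,"z": 0.006,"ax": 0,"ay": 0,"az": 0},{"hand": 0,"x": 0.006,"y": 0,"z": 0.008,"ax": 0,"ay": 0,"az": 0},{"hand": 0,"x": 0.006,"y": 0,"z": 0.008,"ax": 0,"ay": 0,"az": 0}]}}

```text
t: 16.55
tool_pos: [0.6273, 0.1532, 0.2518]
orientation: [-3.141, -0.016, -0.002]
force: [-4.7, -1.6, 13.8]
opening: 0.0008
gripper_force: 5.8
```

>>> {"api": "carry_out", "payload": {"targets": [{"hand": 0,"x": 0,"y": 0,"z": 0,"ax": 0,"ay": 0,"az": 0},{"hand": 0,"x": 0,"y": 0,"z": 0,"ax": 0,"ay": 0,"az": 0},{"hand": 0,"x": 0,"y": 0,"z": 0,"ax": 0,"ay": 0,"az": 0},{"hand": 0,"x": 0,"y": 0,"z": 0,"ax": 0,"ay": 0,"az": 0},{"hand": 0,"x": 0,"y": 0,"z": 0,"ax": 0,"ay": 0,"az": 0},{"hand": 0,"x": 0,"y": 0,"z": 0,"ax": 0,"ay": 0,"az": 0},{"hand": 0,"x": 0,"y": 0,"z": 0,"ax": 0,"ay": 0,"az": 0},{"hand": 0,"x": 0,"y": 0,"z": 0,"ax": 0,"ay": 0,"az": 0}]}}

```text
t: 17.55
tool_pos: [0.6272, 0.1531, 0.2517]
orientation: [-3.141, -0.016, -0.003]
force: [-5.3, -0.2, 12.6]
opening: 0.0008
gripper_force: 5.7
```

>>> {"api": "carry_out", "payload": {"targets": [{"hand": 0,"x": -0.002,"y": 0,"z": -0.003,"ax": 0,"ay": 0,"az": 0},{"hand": 0,"x": -0.004,"y": 0,"z": -0.006,"ax": 0,"ay": 0,"az": 0},{"hand": 0,"x": -0.005,"y": 0,"z": -0.008,"ax": 0,"ay": 0,"az": 0},{"hand": 0,"x": -0.005,"y": 0,"z": -0.008,"ax": 0,"ay": 0,"az": 0}]}}

```text
t: 18.05
tool_pos: [0.6222, 0.153, 0.2585]
orientation: [-3.141, -0.015, -0.003]
force: [4.9, 1.2, 5.3]
opening: 0.0006
gripper_force: 2.9
```

>>> {"api": "carry_out", "payload": {"targets": [{"hand": 0,"x": -0.004,"y": 0,"z": -0.006,"ax": 0,"ay": 0,"az": 0},{"hand": 0,"x": -0.008,"y": 0,"z": -0.012,"ax": 0,"ay": 0,"az": 0},{"hand": 0,"x": -0.008,"y": 0,"z": -0.024,"ax": 0,"ay": 0,"az": 0},{"hand": 0,"x": -0.008,"y": 0,"z": -0.034,"ax": 0,"ay": 0,"az": 0}]}}

```text
t: 18.55
tool_pos: [0.6136, 0.1528, 0.2925]
orientation: [3.141, 0.015, -0.0]
force: [0.3, 0.5, -0.9]
opening: 0.0004
gripper_force: 0.0
```

```bash
python3 st.py;python3 look.py 4
```

```text
t 18.55 pos [0.6136 0.1528 0.2925] rigxy 0.037 0.1422 tipz 0.1065 F [ 0.3   0.48 -0.87] xang 0.0099 tilt [-3.e-04  1.e-04 -1.e+00] open 0.00042414104717903716
rest 1 depth change mm near..far [0.9, 0.2, 0.3, -0.8]
rest 2 depth change mm near..far [-15.5, -8.8, 5.6, 11.6]
rest 3 depth change mm near..far [-16.5, -10.3, 4.6, 11.2]
rest 4 depth change mm near..far [2.0, -0.3, -1.1, 0.3]
```

View pics/s4.png

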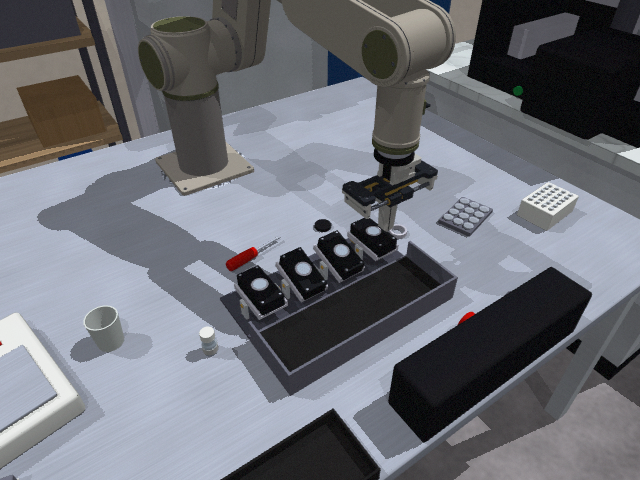

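>>> {"api": "carry_out", "payload": {"targets": [{"hand": 0,"x": -0.045,"y": 0.01,"z": 0,"ax": 0,"ay": 0,"az": 0},{"hand": 0,"x": -0.09,"y": 0.03,"z": 0,"ax": 0,"ay": 0,"az": 0},{"hand": 0,"x": -0.107,"y": 0.07,"z": 0,"ax": 0,"ay": 0,"az": 0},{"hand": 0,"x": -0.107,"y": 0.095,"z": 0,"ax": 0,"ay": 0,"az": 0},{"hand": 0,"x": -0.107,"y": 0.095,"z": 0.015,"ax": 0,"ay": 0,"az": 0},{"hand": 0,"x": -0.107,"y": 0.095,"z": 0.024,"ax": 0,"ay": 0,"az": 0},{"hand": 0,"x": -0.107,"y": 0.095,"z": 0.024,"ax": 0,"ay": 0,"az": 0}]}}

```text
t: 19.48
tool_pos: [0.5071, 0.0576, 0.2661]
orientation: [-3.141, -0.017, 0.005]
force: [-0.7, -1.0, -0.5]
opening: 0.0009
gripper_force: 0.0
```

```bash
python3 st.py
```

```text
t 19.475 pos [0.5071 0.0576 0.2661] rigxy -0.0704 0.0479 tipz 0.0801 F [-0.73 -0.95 -0.52] xang 0.0107 tilt [-3.e-03 -2.e-04 -1.e+00] open 0.0008818175979713012
```

>>> {"api": "carry_out", "payload": {"targets": [{"hand": 0,"x": 0.01,"y": 0,"z": 0,"ax": 0,"ay": 0,"az": 0},{"hand": 0,"x": 0.018,"y": 0,"z": 0.001,"ax": 0,"ay": 0,"az": 0},{"hand": 0,"x": 0.026,"y": 0,"z": 0.002,"ax": 0,"ay": 0,"az": 0},{"hand": 0,"x": 0.034,"y": 0,"z": 0.004,"ax": 0,"ay": 0,"az": 0},{"hand": 0,"x": 0.042,"y": 0,"z": 0.006,"ax": 0,"ay": 0,"az": 0},{"hand": 0,"x": 0.05,"y": 0,"z": 0.008,"ax": 0,"ay": 0,"az": 0}]}}

```text
t: 20.23
tool_pos: [0.5582, 0.0572, 0.2596]
orientation: [-3.142, -0.015, 0.0]
force: [-1.2, 0.1, 1.2]
opening: 0.0006
gripper_force: 1.3
```

```bash
python3 st.py; python3 - <<'E'
from h import *
im,d=read_camera('scene');cv2.imwrite('pics/p1.png',cv2.resize(im[180:340,200:440],None,fx=3,fy=3))
E
```

```text
t 20.225 pos [0.5582 0.0572 0.2596] rigxy -0.0193 0.0471 tipz 0.0736 F [-1.21  0.08  1.19] xang 0.0097 tilt [-2.e-04 -0.e+00 -1.e+00] open 0.0005574586095530097
```

View pics/p1.png

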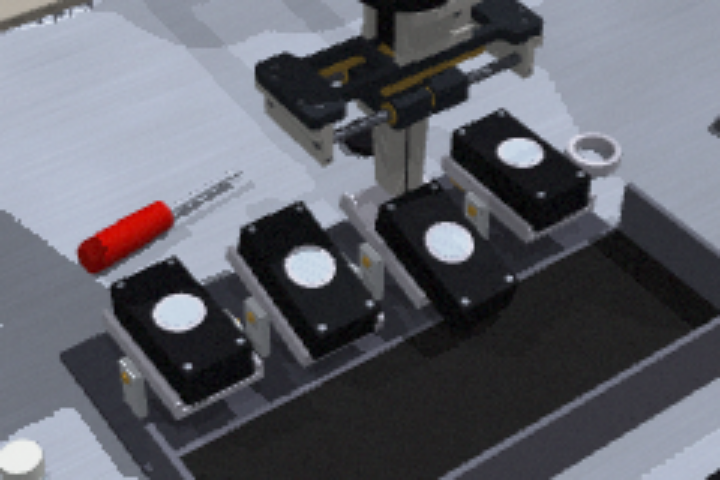

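The crop shows cell 3 (window at crop 450,242) sliding straight out along its channel, with the others untouched. I'll keep pushing.

>>> {"api": "carry_out", "payload": {"targets": [{"hand": 0,"x": 0.008,"y": 0,"z": 0.002,"ax": 0,"ay": 0,"az": 0},{"hand": 0,"x": 0.016,"y": 0,"z": 0.004,"ax": 0,"ay": 0,"az": 0},{"hand": 0,"x": 0.024,"y": 0,"z": 0.006,"ax": 0,"ay": 0,"az": 0},{"hand": 0,"x": 0.032,"y": 0,"z": 0.009,"ax": 0,"ay": 0,"az": 0},{"hand": 0,"x": 0.04,"y": 0,"z": 0.013,"ax": 0,"ay": 0,"az": 0}]}}

```text
t: 20.9
tool_pos: [0.5981, 0.0576, 0.2463]
orientation: [3.142, 0.015, -0.001]
force: [-3.6, -0.7, -0.4]
opening: 0.0004
gripper_force: 2.0
```

```bash
python3 st.py; python3 - <<'E'
from h import *
im,d=read_camera('scene');cv2.imwrite('pics/p2.png',cv2.resize(im[180:340,200:440],None,fx=3,fy=3))
E
```

```text
t 20.9 pos [0.5981 0.0576 0.2463] rigxy 0.0206 0.0471 tipz 0.0603 F [-3.59 -0.65 -0.45] xang 0.0098 tilt [-5.e-04  0.e+00 -1.e+00] open 0.00036227082434942963
```

View pics/p2.png

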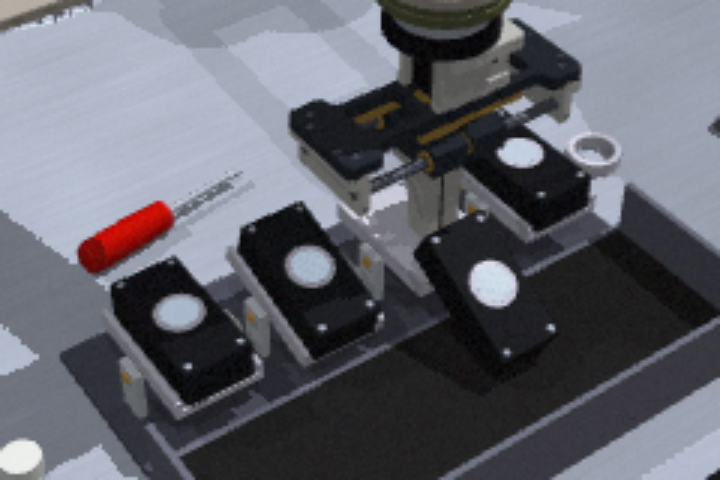

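The cell's nose is now down in the tray and the cell is still straight (window at crop 493,284). I'll finish the push while lowering the tip.

>>> {"api": "carry_out", "payload": {"targets": [{"hand": 0,"x": 0.008,"y": 0,"z": 0.003,"ax": 0,"ay": 0,"az": 0},{"hand": 0,"x": 0.016,"y": 0,"z": 0.008,"ax": 0,"ay": 0,"az": 0},{"hand": 0,"x": 0.023,"y": 0,"z": 0.01,"ax": 0,"ay": 0,"az": 0},{"hand": 0,"x": 0.03,"y": 0,"z": 0.014,"ax": 0,"ay": 0,"az": 0},{"hand": 0,"x": 0.037,"y": 0,"z": 0.02,"ax": 0,"ay": 0,"az": 0},{"hand": 0,"x": 0.044,"y": 0,"z": 0.024,"ax": 0,"ay": 0,"az": 0},{"hand": 0,"x": 0.05,"y": 0,"z": 0.024,"ax": 0,"ay": 0,"az": 0},{"hand": 0,"x": 0.05,"y": 0,"z": 0.024,"ax": 0,"ay": 0,"az": 0}]}}

```text
t: 21.95
tool_pos: [0.6482, 0.0581, 0.2228]
orientation: [3.142, 0.015, 0.001]
force: [-1.3, 0.2, -0.8]
opening: 0.0008
gripper_force: 0.8
```

```bash
python3 st.py; python3 - <<'E'
from h import *
im,d=read_camera('scene');cv2.imwrite('pics/p3.png',cv2.resize(im[180:380,200:440],None,fx=3,fy=3))
E
```

```text
t 21.95 pos [0.6482 0.0581 0.2228] rigxy 0.0707 0.0471 tipz 0.0368 F [-1.32  0.22 -0.85] xang 0.0098 tilt [ 5.e-04  0.e+00 -1.e+00] open 0.0008376913858828194
```

View pics/p3.png

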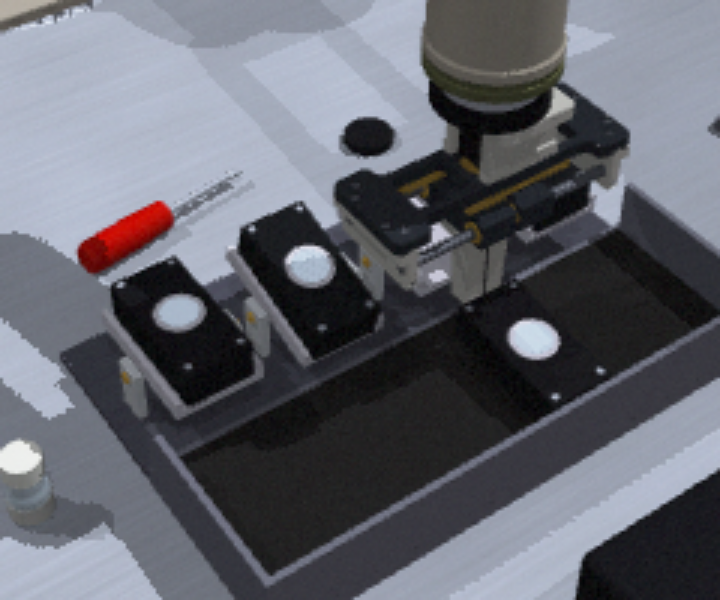

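Cell 3 lies flat in the tray with its window up (crop 533,339). Next I retract and go behind cell 2.

>>> {"api": "carry_out", "payload": {"targets": [{"hand": 0,"x": -0.003,"y": 0,"z": -0.02,"ax": 0,"ay": 0,"az": 0},{"hand": 0,"x": -0.003,"y": 0,"z": -0.06,"ax": 0,"ay": 0,"az": 0},{"hand": 0,"x": -0.02,"y": 0,"z": -0.074,"ax": 0,"ay": 0,"az": 0},{"hand": 0,"x": -0.07,"y": 0.02,"z": -0.074,"ax": 0,"ay": 0,"az": 0},{"hand": 0,"x": -0.12,"y": 0.05,"z": -0.074,"ax": 0,"ay": 0,"az": 0},{"hand": 0,"x": -0.14,"y": 0.085,"z": -0.074,"ax": 0,"ay": 0,"az": 0},{"hand": 0,"x": -0.14,"y": 0.095,"z": -0.06,"ax": 0,"ay": 0,"az": 0},{"hand": 0,"x": -0.14,"y": 0.095,"z": -0.044,"ax": 0,"ay": 0,"az": 0}]}}

```text
t: 23.0
tool_pos: [0.5095, -0.0387, 0.2679]
orientation: [3.141, 0.013, 0.006]
force: [0.8, 0.3, -0.8]
opening: 0.0004
gripper_force: 0.0
```

```bash
python3 st.py; python3 look.py 5
```

```text
t 23.0 pos [ 0.5095 -0.0387  0.2679] rigxy -0.069 -0.0483 tipz 0.0819 F [ 0.83  0.29 -0.75] xang 0.0084 tilt [ 4.e-03  5.e-04 -1.e+00] open 0.00037977917379114457
rest 1 depth change mm near..far [0.9, -1.2, 0.6, 0.3]
rest 2 depth change mm near..far [-14.3, -9.6, 4.2, 9.9]
rest 3 depth change mm near..far [118.8, 116.2, 43.7, 44.3]
rest 4 depth change mm near..far [0.3, 0.5, 0.1, 0.3]
```

Now the same push for cell 2.

>>> {"api": "carry_out", "payload": {"targets": [{"hand": 0,"x": 0.01,"y": 0,"z": 0,"ax": 0,"ay": 0,"az": 0},{"hand": 0,"x": 0.018,"y": 0,"z": 0.001,"ax": 0,"ay": 0,"az": 0},{"hand": 0,"x": 0.026,"y": 0,"z": 0.002,"ax": 0,"ay": 0,"az": 0},{"hand": 0,"x": 0.034,"y": 0,"z": 0.004,"ax": 0,"ay": 0,"az": 0},{"hand": 0,"x": 0.042,"y": 0,"z": 0.006,"ax": 0,"ay": 0,"az": 0},{"hand": 0,"x": 0.05,"y": 0,"z": 0.008,"ax": 0,"ay": 0,"az": 0}]}}

```text
t: 23.8
tool_pos: [0.5592, -0.0377, 0.2587]
orientation: [-3.142, -0.015, 0.0]
force: [-2.8, 0.1, 2.0]
opening: 0.0004
gripper_force: 1.4
```

>>> {"api": "carry_out", "payload": {"targets": [{"hand": 0,"x": 0.008,"y": 0,"z": 0.002,"ax": 0,"ay": 0,"az": 0},{"hand": 0,"x": 0.016,"y": 0,"z": 0.004,"ax": 0,"ay": 0,"az": 0},{"hand": 0,"x": 0.024,"y": 0,"z": 0.006,"ax": 0,"ay": 0,"az": 0},{"hand": 0,"x": 0.032,"y": 0,"z": 0.009,"ax": 0,"ay": 0,"az": 0},{"hand": 0,"x": 0.04,"y": 0,"z": 0.013,"ax": 0,"ay": 0,"az": 0}]}}

```text
t: 24.42
tool_pos: [0.599, -0.0374, 0.2453]
orientation: [-3.142, -0.015, 0.001]
force: [-2.6, 0.1, 1.5]
opening: 0.0005
gripper_force: 2.0
```

```bash
python3 st.py; python3 - <<'E'
from h import *
im,d=read_camera('scene');cv2.imwrite('pics/p4.png',cv2.resize(im[180:380,200:440],None,fx=3,fy=3))
E
```

```text
t 24.425 pos [ 0.599  -0.0374  0.2453] rigxy 0.0206 -0.0479 tipz 0.0593 F [-2.63  0.13  1.46] xang 0.0097 tilt [-4.e-04 -0.e+00 -1.e+00] open 0.000470897427427224
```

View pics/p4.png

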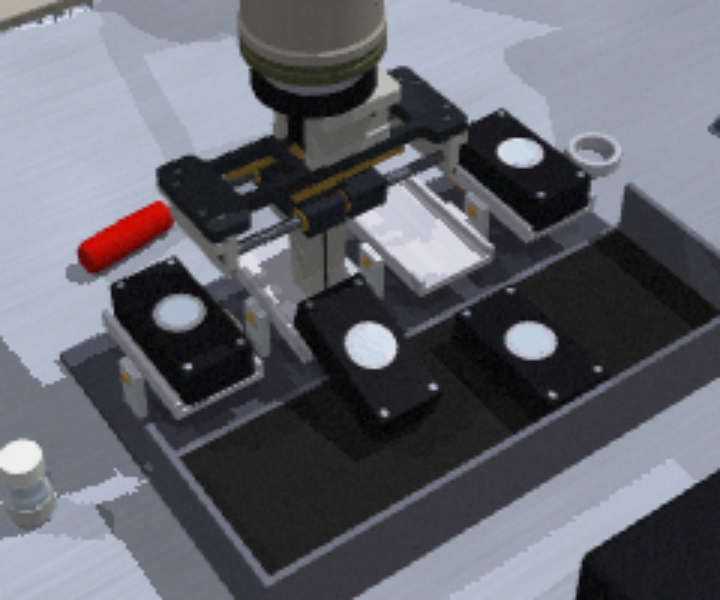

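Cell 2's nose is in the tray (window at crop 370,345). Cell 3 is flat and rest 3 is level. I'll finish the push and retract.

>>> {"api": "carry_out", "payload": {"targets": [{"hand": 0,"x": 0.008,"y": 0,"z": 0.003,"ax": 0,"ay": 0,"az": 0},{"hand": 0,"x": 0.016,"y": 0,"z": 0.008,"ax": 0,"ay": 0,"az": 0},{"hand": 0,"x": 0.023,"y": 0,"z": 0.01,"ax": 0,"ay": 0,"az": 0},{"hand": 0,"x": 0.03,"y": 0,"z": 0.014,"ax": 0,"ay": 0,"az": 0},{"hand": 0,"x": 0.037,"y": 0,"z": 0.02,"ax": 0,"ay": 0,"az": 0},{"hand": 0,"x": 0.044,"y": 0,"z": 0.024,"ax": 0,"ay": 0,"az": 0},{"hand": 0,"x": 0.05,"y": 0,"z": 0.024,"ax": 0,"ay": 0,"az": 0},{"hand": 0,"x": 0.05,"y": 0,"z": 0.024,"ax": 0,"ay": 0,"az": 0}]}}

```text
t: 25.48
tool_pos: [0.6493, -0.0369, 0.2219]
orientation: [3.142, 0.015, 0.002]
force: [-1.6, 0.7, -0.5]
opening: 0.0005
gripper_force: 0.5
```

>>> {"api": "carry_out", "payload": {"targets": [{"hand": 0,"x": -0.003,"y": 0,"z": -0.02,"ax": 0,"ay": 0,"az": 0},{"hand": 0,"x": -0.003,"y": 0,"z": -0.06,"ax": 0,"ay": 0,"az": 0},{"hand": 0,"x": -0.02,"y": 0,"z": -0.1,"ax": 0,"ay": 0,"az": 0},{"hand": 0,"x": -0.07,"y": 0,"z": -0.13,"ax": 0,"ay": 0,"az": 0},{"hand": 0,"x": -0.12,"y": 0,"z": -0.16,"ax": 0,"ay": 0,"az": 0},{"hand": 0,"x": -0.16,"y": 0,"z": -0.18,"ax": 0,"ay": 0,"az": 0},{"hand": 0,"x": -0.16,"y": 0,"z": -0.18,"ax": 0,"ay": 0,"az": 0},{"hand": 0,"x": -0.16,"y": 0,"z": -0.18,"ax": 0,"ay": 0,"az": 0}]}}

```text
t: 26.48
tool_pos: [0.4889, -0.0384, 0.4033]
orientation: [3.141, 0.015, 0.006]
force: [0.1, -0.5, -0.4]
opening: 0.0007
gripper_force: 0.0
```

```bash
python3 st.py; python3 look.py 6; python3 - <<'E'
from h import *
im=cv2.imread('pics/s6.png');cv2.imwrite('pics/p5.png',cv2.resize(im[180:380,180:440],None,fx=3,fy=3))
q=camera_params('scene')
for z in(.046,.076):
    print(z)
    for i in windows(im,q,(230,200,440,340),z): 
        d=i[2][:2]-[.578,.0103]; print(i[0],i[1],'rig',d.round(4))
E
```

```text
t 26.475 pos [ 0.4889 -0.0384  0.4033] rigxy -0.0896 -0.0479 tipz 0.2173 F [ 0.06 -0.47 -0.42] xang 0.0096 tilt [ 3.6e-03  6.0e-04 -1.0e+00] open 0.0006534012957185578
rest 1 depth change mm near..far [1.6, -1.5, 0.8, -0.1]
rest 2 depth change mm near..far [113.2, 115.1, 43.8, 42.3]
rest 3 depth change mm near..far [116.2, 116.0, 44.9, 43.4]
rest 4 depth change mm near..far [-0.5, -0.2, -0.4, 0.6]
0.046
[323.1 232.1] 11243 rig [-0.0868  0.0708]
[373.1 230.4] 114 rig [-0.0274  0.1687]
[259.4 283.6] 168 rig [-0.025  -0.1289]
[376.6 293.1] 164 rig [0.129  0.0494]
[420.6 328. ] 943 rig [0.2425 0.0598]
[338.1 315. ] 185 rig [ 0.1315 -0.0468]
[233.9 334.1] 104 rig [ 0.0612 -0.2295]
0.076
[323.1 232.1] 11243 rig [-0.0569  0.0497]
[373.1 230.4] 114 rig [0.     0.1435]
[259.4 283.6] 168 rig [ 0.0023 -0.1414]
[376.6 293.1] 164 rig [0.1496 0.0292]
[420.6 328. ] 943 rig [0.2583 0.0393]
[338.1 315. ] 185 rig [ 0.1521 -0.0628]
[233.9 334.1] 104 rig [ 0.0848 -0.2377]
```

View pics/p5.png

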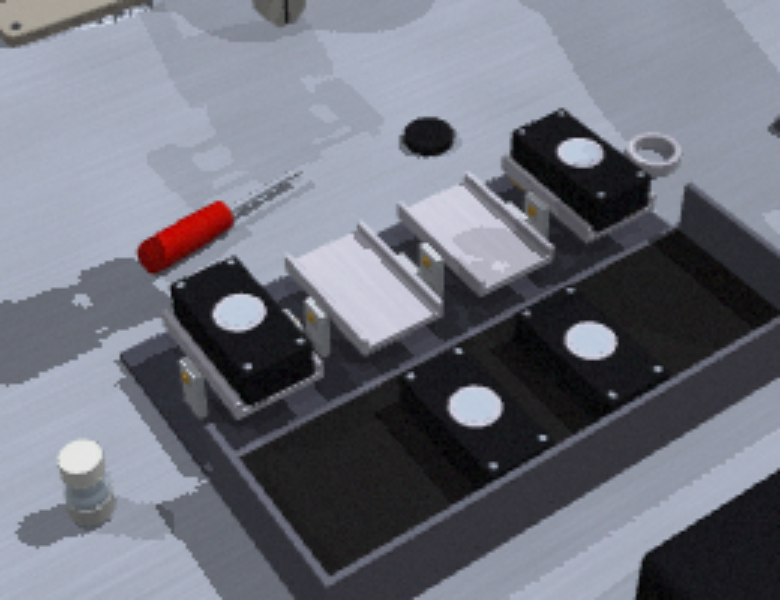

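Both rattlers lie flat in the tray with windows up (crop 475,406 and 590,341). The sound cells are unmoved on level rests, and the bystanders are untouched.

```bash
python3 -c "
from plant import robot
print(robot.close_job())"
```

```text
the job is handed in; nothing more can be done
None
```

I tested all four cells from right to left: the second and third from the right rattled and now lie flat in the reject tray, window up; the two sound cells are in place on level rests, nothing else was disturbed, and I handed the job in at about 26 s.

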